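# Return a leaf specimen from the drawer to its place on the display bar

## Task

Pull open the top drawer of the white bench cabinet, lift out the wooden specimen block that stands in its nest, stand it on the bench top and let go of it, and push the drawer fully shut again. Then take the block up again, held so that the fingers clear its neighbours (there is no room for them at its ends), and stand it upright in the free place on the narrow raised steel bar of the display stand, balanced across the bar's middle, midway in the gap and in line with the bar like the blocks already there. Do not let the block fall at any time, and leave the other two blocks on the bar where they are.

Things in the scene. Friction and masses are not known exactly. Their poses are not given: they have to be found in the camera images.
- cabinet: white bench-top cabinet, 240 deep (x) x 280 wide (y) x 160 high, two drawers one above the other; origin at the centre of its underside on the bench, x axis pointing from its front into its depth, so the drawers slide out along its -x. Cartons on the rear half of its top, up to 55 high
- cabinet_drawer0 (a joint): slide of the upper drawer, m: 0 shut, grows as it is pulled out, stops at about 0.165. Drawer floor at 90 mm above the bench, its walls reach 138 mm, inside width 238 mm
- cabinet_drawer0_handle (a point): middle of the upper drawer's handle: a level round brass bar 11 mm thick and 120 long, along the cabinet's y, 35 mm in front of the drawer's face, 122 mm above the bench
- specimen: the specimen block: pale wood, 34 thick (x) x 62 long (y) x 50 high (z), about 150 g, white card with a green leaf on its front (-x) face; origin at the centre of its underside. At the start it stands upright in the nest in the shut upper drawer, front to the drawer's front, about 83 mm behind the drawer's front face
- nest (a point): nest on the upper drawer's floor, moves with the drawer: two grey plastic cheeks, 18 thick (x) x 54 long (y) x 44 high, 3.5 mm off the block's front and back faces, so that in it the block can be taken only by its two ends, where the fingers have room. Origin on the floor midway between the cheeks, axes as the cabinet's. A slide box, 45 wide and 38 high, lies 130 mm to its +y
- stand: display stand, fixed: a level steel bar 20 wide (x) x 276 long (y) x 14 thick on two posts over a dark wooden foot 80 x 250; bar top 110 mm above the bench; origin at the centre of the foot's underside, front at -x. Three places at y = -80, 0, 80 mm, two taken, one free; at each end an 8 thick stop rises 42 mm above the bar, inner face at y = +-130 mm
- place: the free place, marked by an empty label clip (46 x 14, aluminium, blank paper) on the bar's front face below it; origin on the bar's top, mid-width, at the middle of the free place, axes as the stand's. The gap there is about 98 mm long (y), 18 mm more at each end than the block: too narrow for fingers at the ends
- neighbour_a: block already on the bar, 34 x 62 x 56 high, round shell on its card, 160 g, loose; origin at the centre of its underside. Leave it standing where it is
- neighbour_b: block already on the bar, 34 x 62 x 44 high, dark beetle on its card, 140 g, loose; origin at the centre of its underside. Leave it standing where it is
Not all that is in view belongs to the job. What is shaped like the neighbour_a but orange or red is not meant. Leave any pink or turquoise look-alike of the neighbour_b alone.

How it is judged (in metres and radians):
On the way, in this order (a step that is already met when the one before it is completed fails the run):
1. the top drawer is pulled open, at least 100 mm (value of joint cabinet_drawer0 above 0.1 m), for 0.1 s.
2. the specimen block stands upright on the bench top, released and at rest (height (world z) of specimen between -0.006 and 0.006 m and angle between specimen's own z axis and vertical below 0.1 rad and linear speed of specimen below 0.03 m/s and contact force between specimen and the fingers below 0.05 N), for 0.2 s.
3. the top drawer is shut, to within 10 mm, while the block still stands on the bench top (value of joint cabinet_drawer0 below 0.01 m and height (world z) of specimen between -0.006 and 0.006 m), for 0.2 s.
4. the specimen block stands released in the free place on the bar (x of specimen in the frame of place between -0.008 and 0.008 m and y of specimen in the frame of place between -0.012 and 0.012 m and z of specimen in the frame of place between -0.004 and 0.004 m and angle between specimen's own z axis and vertical below 0.07 rad and angle between the y axis of specimen and the y axis of stand, either way round below 0.16 rad and linear speed of specimen below 0.02 m/s and contact force between specimen and the fingers below 0.05 N and value of joint cabinet_drawer0 below 0.01 m and distance of each of neighbour_a, neighbour_b from where it was at the start of the episode below 0.012 m and angle between each of neighbour_a, neighbour_b's own z axis and vertical below 0.1 rad), for 0.2 s.
At the end, for the whole second after the job is handed in: The block stands released on the bar: within 8 mm of the place's origin across the bar, 12 mm along, 4 mm in height; upright within 4 deg, in line with the bar within 9 deg (either face front). Top drawer shut to 10 mm. Other two blocks upright, within 12 mm of their start (all of step 4); the robot touches nothing.
It fails at once if the specimen block falls free (faster than 0.45 m/s while not held, a drop of about 10 mm) (contact force between specimen and the fingers below 0.05 N and linear speed of specimen above 0.45 m/s).
It fails at once if one of the other two blocks is tipped or pushed more than 25 mm (distance of any of neighbour_a, neighbour_b from where it was at the start of the episode above 0.025 m or angle between any of neighbour_a, neighbour_b's own z axis and vertical above 0.4 rad).
It also fails if it takes over 72 s, if anything falls off the work surface, if the arm or the gripper's body presses on something with over 40 N, if the wrist force passes 120 N, or if a joint passes its speed limit or range.

## Robot

A 6-joint arm with a two-finger parallel gripper is mounted at the origin on the work surface. World frame = base frame: x ahead of the robot, y to its left, z up, the work surface at z = 0. Lengths are in mm, angles in rad, forces in N, time in s.
With the tool pointing down it reaches from about 400 to 925 mm from the base axis. Payload 12.5 kg.
Tool frame: the origin (TCP) lies at the very end of the fingers, on their centre line; the grasp point (between the pads) lies 19 mm behind it; z points along the fingers, y is the line along which they close (so a half turn about z gives the same grasp; the last joint's range is limited). The gripper opens to 95 mm and grips with 3 to 60 N. Pads are 20 mm wide; open, the fingers measure 119 mm over their backs; the gripper's body (75 mm by 180 mm) begins 59 mm behind the grasp point.
Start: joints at [1.193, 0.491, 1.559, -0, 1.092, -0.106], TCP at [167.773, 602.079, 214.661] pointing down, gripper open.
Joint ranges: [-3.1, 3.1], [-0.84, 2.19], [0.05, 2.79], [-1.13, 4.28], [0.06, 2.93], [-2.69, 2.69]. Speed limits (rad/s): [2.22, 2.22, 2.79, 3.14, 3.14, 3.14].

## Interface

Orientations are given as [roll, pitch, yaw] about the fixed x, y, z axes, in that order (R = Rz(yaw) Ry(pitch) Rx(roll)).
In Python, from cell import * gives the robot as it stands.
- The arm moves only by the tool jog_arm, never from a script. Its argument "targets" is a list of rows, each an object with "turn": the turn, a rotation vector about the world's x, y, z in degrees, a list of three; "slide": the shift along the world's x, y, z in mm, a list of three; "claw": the opening in per cent of the stroke, from 0 (shut) to 100 (fully open). In form: [{"turn": [wx, wy, wz], "slide": [x, y, z], "claw": claw}, ...]. A call has 1 to 5 rows; each row shifts and turns the commanded pose from where the row before left it; what a row does not reach is not made up. A row lasts 1/8 s, in which the tool goes at most 62.5 mm and 10.7 degrees, less where a joint would pass 70% of its speed; a pose out of reach is approached as far as the arm can. A call with a gripper value outside its range is refused whole. The fingers move at their own pace and stop on an object; the grip force is fixed at half the most. Time passes only in rows, so rows that do not move let the fingers close. It gives the time, the measured TCP pose, the force, the opening and the grip force at its end, in the units of the state.
- state(): the state, without advancing time (a new reading comes with each control period).
- read_camera(name): name is "scene" or "top"; returns a dict with "frame" (480x640x3 uint8, blue, green, red), "mtx" (3x3 intrinsics, pixels), "k1" (the pictures are not rectified: a ray, as slopes to the right and down, at radius r is drawn at 1 + k1 r^2 times it, then the intrinsics apply), "R" (3x3) and "t" (3): a world point X has camera coordinates R X + t. Camera axes: x right, y down, z forward; pixel columns grow to the right and rows downward; lengths in mm; the calibration is good to about 2 mm. A picture is of the moment at which its call begins. There is no depth.
- job_done(): hands the job in; it is judged then, once.
Trained networks look in the newest picture that a camera, given by its name, has taken for a name from the list of things; names that differ only in an ending like _2 or _b are one class to them, and where a whole thing is asked for, a point or a joint stands for the part that bears it (a point fixed in the world has none). Each returns a list of dicts, best first, with "conf" (0 to 1); they miss things now and then, are a little off and sometimes report something else, mostly with a low value. They report only what shows in the picture. A call takes as long as a camera call. They do not tell look-alikes from the thing itself.
- look_for(query, camera): "xy" ([column, row] in pixels, amid what is visible of it).
The state is a dict: "t": time; "joints": joint angles; "qvel": joint speeds; "tau": joint torques, N m; "eef_pos": TCP position; "tcp_rot": TCP orientation; "ft_force": force on the tool from outside, world axes, zero at the start; "moment": the same for the moment, N m; "opening": opening from 0.0 (shut) to 1.0 (fully open); "grip_force": force on a finger pad.
Only numpy, scipy, OpenCV 4.12 (cv2) and the standard library are available. Lean on these libraries where they do the work, as an engineer would, in place of code of your own. Each camera call takes 0.05 s, during which the arm holds its last target. There are 200 camera calls.

## Working session

There is one attempt and no reset: what is moved stays moved. The work goes in short steps, Python scripts to look and compute and a tool call to move; the robot and the scene stay as the last step left them, time stands still between calls to the robot, and variables do not carry over. Pictures are saved under pics/ and viewed, at most 10 in all, crops included, and the job is handed in when it is done.

Besides the shell and the picture viewer there is one more tool, called after ">>>" as name(argument=value, ...) on one line, values as JSON. jog_arm: Moves the arm, as the interface text tells. Its arguments: {"type":"object","properties":{"targets":{"type":"array","items":{"type":"object","properties":{"turn":{"type":"array","items":{"type":"number"}},"slide":{"type":"array","items":{"type":"number"}},"claw":{"type":"number"}}}}},"required":["targets"]}

```bash
mkdir -p pics
cat > h.py <<'E'
from cell import *
import numpy as np, cv2
def ray(c,uv):
    K=np.array(c["mtx"],float);d=np.array([(uv[0]-K[0,2])/K[0,0],(uv[1]-K[1,2])/K[1,1]]);s=d.copy()
    for _ in range(20): s=d/(1+c["k1"]*(s@s))
    R=np.array(c["R"]);return -R.T@np.array(c["t"]).ravel(), R.T@np.r_[s,1]
def at(c,uv,z):
    o,d=ray(c,uv);return o+d*(z-o[2])/d[2]
def proj(c,X):
    p=np.array(c["R"])@np.array(X,float)+np.array(c["t"]).ravel();s=p[:2]/p[2];s=s*(1+c["k1"]*(s@s))
    K=np.array(c["mtx"]);return np.array([K[0,0]*s[0]+K[0,2],K[1,1]*s[1]+K[1,2]])
def tri(c1,u1,c2,u2):
    A=[];b=[]
    for c,u in((c1,u1),(c2,u2)):
        o,d=ray(c,u);d/=np.linalg.norm(d);P=np.eye(3)-np.outer(d,d);A.append(P);b.append(P@o)
    A=np.vstack(A);b=np.hstack(b);return np.linalg.lstsq(A,b,rcond=None)[0]
E
python3 - <<'E'
from h import *
np.set_printoptions(precision=1,suppress=True)
for n in("scene","top"):
    c=read_camera(n);cv2.imwrite(f"pics/{n}0.png",c["frame"]);print(n,ray(c,(320,240)),c["mtx"][0][0],c["k1"])
    for q in("cabinet","cabinet_drawer0_handle","stand","place","neighbour_a","neighbour_b"):
        print(q,[(np.round(r["xy"]).tolist(),round(r["conf"],2)) for r in look_for(q,n)][:4])
s=state();print(s["t"],s["eef_pos"],s["tcp_rot"])
E
```

```text
scene (array([1089.6, -488.1,  718.6]), array([-0.5,  0.5, -0.7])) 460.056989846984 -0.046253338753812774
cabinet [([430.0, 206.0], 0.72)]
cabinet_drawer0_handle [([376.0, 158.0], 0.69)]
stand [([248.0, 270.0], 0.65)]
place []
neighbour_a [([290.0, 288.0], 0.9), ([207.0, 251.0], 0.8), ([196.0, 403.0], 0.72), ([178.0, 349.0], 0.7)]
neighbour_b [([290.0, 288.0], 0.9), ([207.0, 251.0], 0.8), ([196.0, 403.0], 0.72), ([178.0, 349.0], 0.7)]
top (array([ 498.9,  -62.7, 1020.6]), array([ 0.2, -0. , -1. ])) 499.0778544432813 -0.02723795266723145
cabinet [([183.0, 202.0], 0.67), ([425.0, 276.0], 0.61)]
cabinet_drawer0_handle [([177.0, 244.0], 0.67)]
stand [([353.0, 283.0], 0.65)]
place []
neighbour_a [([473.0, 250.0], 0.98), ([379.0, 272.0], 0.97), ([485.0, 200.0], 0.95), ([424.0, 274.0], 0.93)]
neighbour_b [([473.0, 250.0], 0.98), ([379.0, 272.0], 0.97), ([485.0, 200.0], 0.95), ([424.0, 274.0], 0.93)]
0.7 [167.8 602.1 214.7] [ 3.1 -0.   2.9]
```

View pics/scene0.png

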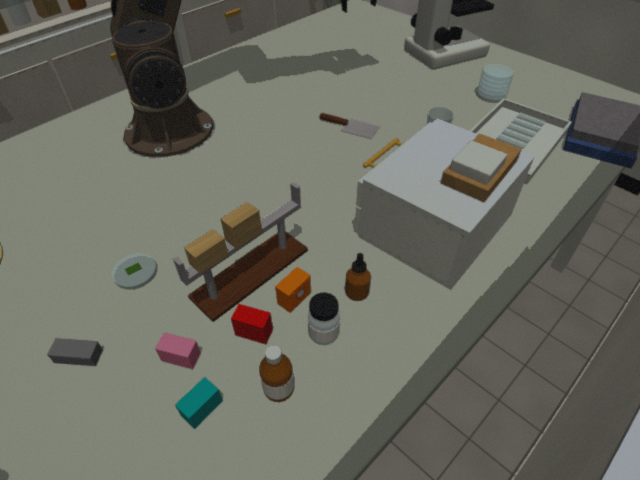

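View pics/top0.png

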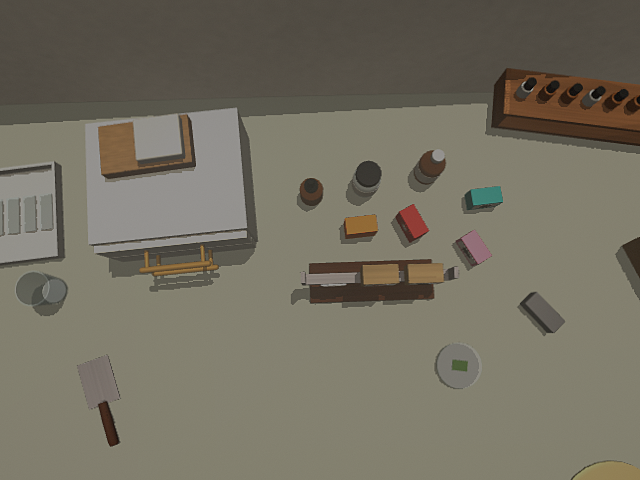

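The two pictures show the cabinet (top view ~90–245 × 110–250) with its handles at about (180,268). The stand bar runs from (303,278) to (458,272), with the free place at its left end and blocks at (381,274) and (425,273). I'll zoom in to get corner pixels.

Run:
```python
from h import *
a=cv2.imread("pics/top0.png")
x=cv2.resize(a[225:295,80:260],None,fx=4.4,fy=4.4,interpolation=cv2.INTER_CUBIC)
y=cv2.resize(a[250:315,295:465],None,fx=4.6,fy=4.4,interpolation=cv2.INTER_CUBIC)
w=792
im=np.vstack([cv2.resize(x,(792,290)),cv2.resize(y,(782,290))if 0 else cv2.resize(y,(792,290))])
im=np.clip(im*1.6,0,255).astype(np.uint8)
cv2.imwrite("pics/z1.png",im); print(im.shape)
```

```text
(580, 792, 3)
```

View pics/z1.png

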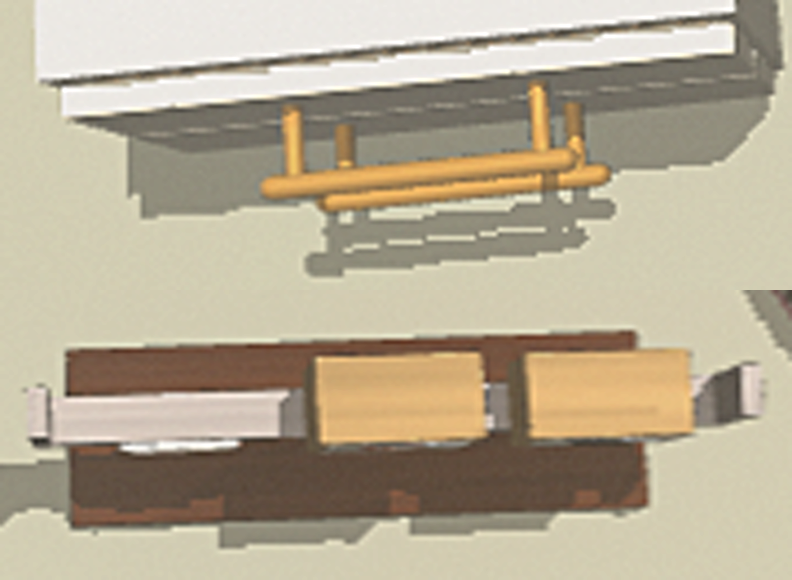

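```bash
python3 - <<'E'
from h import *
np.set_printoptions(precision=1,suppress=True)
c=read_camera("top");s=read_camera("scene")
u=lambda X,Y:(80+X/4.4,225+Y*70/290)
v=lambda X,Y:(295+X*170/792,250+Y*65/290)
def pr(n,ps,z,f):
    q=[at(c,f(*p),z)[:2] for p in ps];print(n,*q,"mean",np.mean(q,0));return q
h=pr("handle",[(262,187),(580,156)],122,u);d=h[0]-h[1];print("len",np.hypot(*d),"ang",np.degrees(np.arctan2(-d[0],d[1])))
k=pr("cabfront",[(40,82),(735,15)],160,u);d=k[0]-k[1];print("len",np.hypot(*d),"ang",np.degrees(np.arctan2(-d[0],d[1])))
pr("bar front",[(48,442),(290,438)],110,v);pr("bar back",[(55,396),(280,392)],110,v)
for z in(154,166):
  pr("mid",[(318,357),(482,352),(485,440),(318,443)],z,v);pr("right",[(528,352),(690,350),(692,432),(528,437)],z,v)
pr("clip",[(120,448),(240,446)],105,v)
pr("stop inner top",[(50,390),(50,440)],152,v);pr("stopR inner top",[(742,365),(742,415)],152,v)
pr("foot",[(66,350),(70,525),(648,508),(636,332)],18,v)
E
python3 - <<'E'
import cv2,numpy as np
a=cv2.imread("pics/scene0.png")
x=cv2.resize(a[170:320,165:315],(580,580),interpolation=cv2.INTER_CUBIC)
cv2.imwrite("pics/z2.png",np.clip(x*1.6,0,255).astype(np.uint8))
E
```

```text
handle [592.8 257.8] [603.3 126.6] mean [598.1 192.2]
len 131.61152214088554 ang 4.562545740304982
cabfront [635.5 334.9] [657.4  57.3] mean [646.5 196.1]
len 278.4691829463071 ang 4.497145805805751
bar front [445.6 -39.2] [ 444.8 -131.9] mean [445.2 -85.5]
bar back [463.6 -42.3] [ 463.  -128.7] mean [463.3 -85.5]
mid [ 477.5 -139.9] [ 477.8 -200.2] [ 444.8 -199.6] [ 445.3 -138.7] mean [ 461.4 -169.6]
right [ 477.4 -217.1] [ 476.5 -276.7] [ 445.8 -275.5] [ 445.5 -215.4] mean [ 461.3 -246.2]
mid [ 477.8 -138.9] [ 478.1 -198.3] [ 445.6 -197.7] [ 446.1 -137.6] mean [ 461.9 -168.1]
right [ 477.7 -214.9] [ 476.8 -273.7] [ 446.5 -272.5] [ 446.3 -213.3] mean [ 461.8 -243.6]
clip [442.3 -66.7] [ 441.9 -112.9] mean [442.1 -89.8]
stop inner top [467.5 -41.4] [448.8 -41. ] mean [458.2 -41.2]
stopR inner top [ 470.3 -296. ] [ 451.5 -294.7] mean [ 460.9 -295.4]
foot [479.9 -45.3] [404.4 -45.3] [ 405.3 -288.2] [ 481.5 -287.8] mean [ 442.8 -166.6]
```

View pics/z2.png

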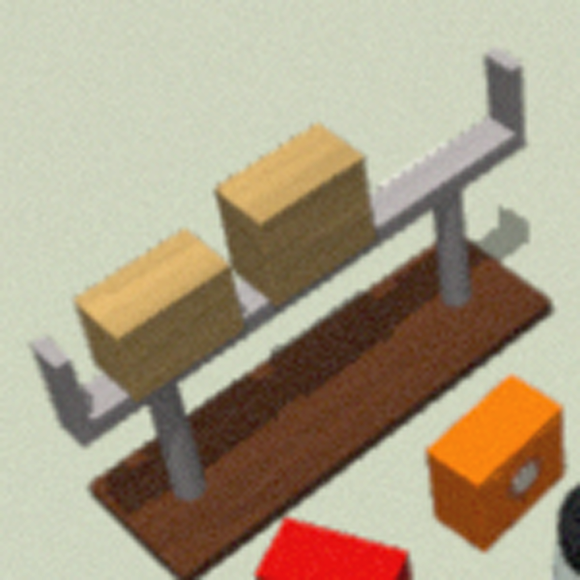

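The second panel starts at row 290 of the zoom, and my mapping missed that offset, so I'll redo it.

Run:
```python
from h import *
np.set_printoptions(precision=1,suppress=True)
c=read_camera("top");s=read_camera("scene")
v=lambda X,Y:(295+X*170/792,250+(Y-290)*65/290)
w=lambda X,Y:(165+X*150/580,170+Y*150/580)
def pr(n,ps,z,f,c=c):
    q=[at(c,f(*p),z)[:2] for p in ps];print(n,*q,"mean",np.mean(q,0));return q
pr("bar front",[(48,442),(290,438)],110,v);pr("bar back",[(55,396),(280,392)],110,v)
for z in(154,166):
  pr("mid",[(318,357),(482,352),(485,440),(318,443)],z,v);pr("right",[(528,352),(690,350),(692,432),(528,437)],z,v)
pr("clip",[(120,448),(240,446)],105,v)
pr("stop inner top",[(50,390),(50,440)],152,v);pr("stopR inner top",[(742,365),(742,415)],152,v)
pr("foot",[(66,350),(70,525),(648,508),(636,332)],18,v)
print("scene")
pr("mid",[(318,123),(366,157),(262,222),(216,190)],166,w,s)
pr("right",[(187,230),(232,268),(122,337),(77,299)],154,w,s)
pr("stopL tops",[(487,55),(520,70)],152,w,s);pr("stopR",[(37,342),(68,355)],152,w,s)
```

```text
bar front [561.3 -41.6] [ 560.6 -136.2] mean [561.  -88.9]
bar back [580.1 -44.8] [ 579.5 -133. ] mean [579.8 -88.9]
mid [ 588.9 -144.3] [ 589.3 -205.8] [ 555.  -205.2] [ 555.4 -143. ] mean [ 572.2 -174.6]
right [ 588.9 -223.1] [ 588.1 -284. ] [ 556.1 -282.6] [ 555.7 -221.3] mean [ 572.2 -252.7]
mid [ 587.7 -143.2] [ 588.1 -203.9] [ 554.2 -203.2] [ 554.6 -141.9] mean [ 571.1 -173. ]
right [ 587.6 -220.9] [ 586.9 -280.9] [ 555.3 -279.6] [ 554.9 -219.1] mean [ 571.2 -250.1]
clip [558.5 -69.7] [ 558.2 -116.9] mean [558.3 -93.3]
stop inner top [578.7 -43.8] [559.2 -43.4] mean [569.  -43.6]
stopR inner top [ 581.9 -303.7] [ 562.3 -302.3] mean [ 572.1 -303. ]
foot [609.  -48.1] [530.4 -48.1] [ 531.6 -296. ] [ 610.9 -295.7] mean [ 570.5 -172. ]
scene
mid [ 556.4 -139.5] [ 590.6 -139. ] [ 589.8 -198.7] [ 558.5 -200.6] mean [ 573.8 -169.5]
right [ 558.5 -219.4] [ 592.3 -219.6] [ 591.1 -277.7] [ 558.5 -278.7] mean [ 575.1 -248.8]
stopL tops [564.1 -39.6] [584.3 -36.2] mean [574.2 -37.9]
stopR [ 565.4 -304.4] [ 581.2 -299.2] mean [ 573.3 -301.8]
```

Stand centre is about (571,-172.5) with yaw ≈0, and the free place is about (571.5,-92.8). Clip, gap and place spacing all agree. The handle is at (598,192) and the cabinet yaw is 4.5°. Now I'll move over the handle.

>>> jog_arm(targets=[{"turn":[0,0,-5],"slide":[28,-27,0],"claw":28},{"turn":[0,0,-5],"slide":[28,-27,0],"claw":28},{"turn":[0,0,-5],"slide":[28,-27,0],"claw":28},{"turn":[0,0,-5],"slide":[28,-27,0],"claw":28},{"turn":[0,0,-5],"slide":[28,-27,0],"claw":28}])

```text
t: 1.52
eef_pos: [308.6, 466.2, 214.8]
tcp_rot: [3.141, 0.0, 2.431]
ft_force: [-0.8, 0.4, 0.4]
opening: 0.53
grip_force: 0.0
```

>>> jog_arm(targets=[{"turn":[0,0,-5],"slide":[28,-27,0],"claw":28},{"turn":[0,0,-5],"slide":[28,-27,0],"claw":28},{"turn":[0,0,-5],"slide":[28,-27,0],"claw":28},{"turn":[0,0,-5],"slide":[28,-27,0],"claw":28},{"turn":[0,0,-5],"slide":[28,-27,0],"claw":28}])

```text
t: 2.15
eef_pos: [448.6, 331.1, 214.8]
tcp_rot: [3.141, -0.0, 1.994]
ft_force: [0.0, 0.1, -0.5]
opening: 0.278
grip_force: 0.0
```

>>> jog_arm(targets=[{"turn":[0,0,-5],"slide":[28,-27,0],"claw":28},{"turn":[0,0,-5],"slide":[28,-27,0],"claw":28},{"turn":[0,0,-5],"slide":[28,-27,0],"claw":28},{"turn":[0,0,-5],"slide":[28,-27,0],"claw":28},{"turn":[0,0,0],"slide":[28,-27,0],"claw":28}])

```text
t: 2.78
eef_pos: [588.7, 196.1, 214.7]
tcp_rot: [3.141, -0.0, 1.647]
ft_force: [-0.3, 0.7, -0.1]
opening: 0.277
grip_force: 0.0
```

>>> jog_arm(targets=[{"turn":[0,0,0],"slide":[9,-3,-20],"claw":28},{"turn":[0,0,0],"slide":[0,0,-30],"claw":28},{"turn":[0,0,0],"slide":[0,0,-30],"claw":28},{"turn":[0,0,0],"slide":[0,0,-31],"claw":28},{"turn":[0,0,0],"slide":[0,0,0],"claw":28}])

```text
t: 3.4
eef_pos: [595.0, 194.4, 101.1]
tcp_rot: [-3.137, 0.001, 1.649]
ft_force: [0.2, 0.4, -0.7]
opening: 0.283
grip_force: 0.0
```

>>> jog_arm(targets=[{"turn":[0,0,0],"slide":[0,0,0],"claw":5},{"turn":[0,0,0],"slide":[0,0,0],"claw":5},{"turn":[0,0,0],"slide":[0,0,0],"claw":5}])

```text
t: 3.78
eef_pos: [597.2, 194.4, 104.9]
tcp_rot: [3.139, -0.0, 1.648]
ft_force: [-0.6, 2.4, 4.7]
opening: 0.109
grip_force: 30.0
```

>>> jog_arm(targets=[{"turn":[0,0,0],"slide":[-10,-0.8,0],"claw":5},{"turn":[0,0,0],"slide":[-15,-1.2,0],"claw":5},{"turn":[0,0,0],"slide":[-15,-1.2,0],"claw":5},{"turn":[0,0,0],"slide":[-15,-1.2,0],"claw":5},{"turn":[0,0,0],"slide":[-15,-1.2,0],"claw":5}])

```text
t: 4.4
eef_pos: [526.9, 188.7, 104.8]
tcp_rot: [3.139, -0.0, 1.648]
ft_force: [1.8, 1.3, 6.4]
opening: 0.109
grip_force: 30.0
```

>>> jog_arm(targets=[{"turn":[0,0,0],"slide":[-15,-1.2,0],"claw":5},{"turn":[0,0,0],"slide":[-15,-1.2,0],"claw":5},{"turn":[0,0,0],"slide":[-15,-1.2,0],"claw":5},{"turn":[0,0,0],"slide":[-15,-1.2,0],"claw":5},{"turn":[0,0,0],"slide":[-10,-0.8,0],"claw":5}])

```text
t: 5.03
eef_pos: [456.8, 182.9, 104.8]
tcp_rot: [3.139, -0.0, 1.648]
ft_force: [2.3, 0.4, 8.8]
opening: 0.103
grip_force: 30.0
```

>>> jog_arm(targets=[{"turn":[0,0,0],"slide":[-8,-0.6,0],"claw":5},{"turn":[0,0,0],"slide":[0,0,0],"claw":5}])

```text
t: 5.28
eef_pos: [448.5, 182.3, 104.8]
tcp_rot: [3.14, -0.0, 1.648]
ft_force: [-0.4, -0.9, 11.2]
opening: 0.106
grip_force: 30.0
```

>>> jog_arm(targets=[{"turn":[0,0,0],"slide":[0,0,0],"claw":28},{"turn":[0,0,0],"slide":[0,0,0],"claw":28},{"turn":[0,0,0],"slide":[0,0,30],"claw":28},{"turn":[0,0,0],"slide":[0,0,40],"claw":28},{"turn":[0,0,10],"slide":[0,0,45],"claw":100}])

```text
t: 5.9
eef_pos: [448.3, 182.1, 219.5]
tcp_rot: [-3.14, 0.0, 1.826]
ft_force: [-0.2, -0.5, -0.7]
opening: 0.336
grip_force: 0.0
```

>>> jog_arm(targets=[{"turn":[0,0,10],"slide":[0,0,10],"claw":100},{"turn":[0,0,10],"slide":[0,0,0],"claw":100},{"turn":[0,0,10],"slide":[0,0,0],"claw":100},{"turn":[0,0,10],"slide":[0,0,0],"claw":100},{"turn":[0,0,10],"slide":[0,0,0],"claw":100}])

```text
t: 6.52
eef_pos: [448.5, 182.2, 228.5]
tcp_rot: [-3.141, -0.0, 2.701]
ft_force: [0.7, -0.5, -0.1]
opening: 0.849
grip_force: 0.0
```

>>> jog_arm(targets=[{"turn":[0,0,10],"slide":[0,0,0],"claw":100},{"turn":[0,0,10],"slide":[0,0,0],"claw":100},{"turn":[0,0,10],"slide":[0,0,0],"claw":100}])

```text
t: 6.9
eef_pos: [448.5, 182.2, 228.4]
tcp_rot: [-3.142, -0.001, -3.059]
ft_force: [0.1, 0.1, -0.1]
opening: 1.0
grip_force: 0.0
```

Run:
```python
from h import *
np.set_printoptions(precision=1,suppress=True)
for n in("scene","top"):
    c=read_camera(n)
    q=proj(c,[566,191.5,140]);print(n,q,[(r["xy"],r["conf"]) for r in look_for("specimen",n)][:5])
    if n=="top":
        u,v=[int(round(i)) for i in q];print(u,v)
        cv2.imwrite("pics/t1.png",np.clip(1.6*cv2.resize(c["frame"][v-50:v+50,u-65:u+65],(780,600),interpolation=cv2.INTER_CUBIC),0,255).astype(np.uint8))
print(state()["eef_pos"],state()["tcp_rot"])
```

```text
scene [369.4 140.2] [([354.1, 155.4], 0.72)]
top [172.8 283.4] [([204.5, 280.2], 0.88)]
173 283
[448.6 182.2 228.5] [ 3.1 -0.  -3.1]
```

View pics/t1.png

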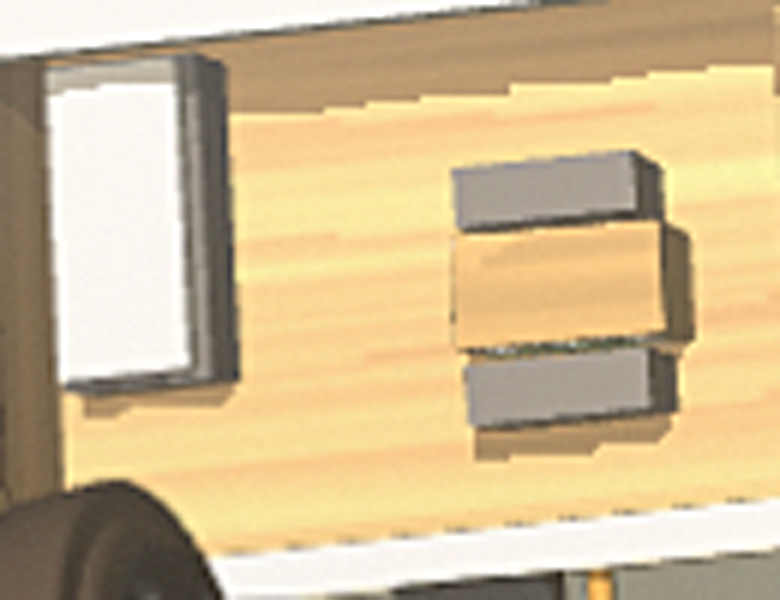

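The nest and block are visible, with block-top corners at zoom (455,236), (660,222), (664,335) and (456,350).

Run:
```python
from h import *
np.set_printoptions(precision=1,suppress=True)
c=read_camera("top");s=read_camera("scene")
q=np.array([at(c,(108+X/6,233+Y/6),140)[:2] for X,Y in[(455,236),(660,222),(664,335),(456,350)]])
print(q,q.mean(0),np.degrees(np.arctan2(-(q[0]-q[1])[0],(q[0]-q[1])[1])),np.degrees(np.arctan2(-(q[3]-q[2])[0],(q[3]-q[2])[1])))
q=np.array([at(c,(108+X/6,233+Y/6),134)[:2] for X,Y in[(455,170),(635,152),(635,210),(460,229),(466,365),(646,347),(648,408),(473,426)]]);print("cheeks",q.mean(0))
a=look_for("specimen","top")[0]["xy"];b=look_for("specimen","scene")[0]["xy"]
print(at(c,a,138),at(s,b,130),tri(c,a,s,b))
print(state()["tcp_rot"])
```

```text
[[585.2 172.4]
 [587.9 111.7]
 [554.6 110.3]
 [551.7 171.4]] [569.8 141.5] 2.53973344679665 2.7632350710113918
cheeks [569.7 144.8]Traceback (most recent call last):
  File "<stdin>", line 7, in <module>
IndexError: list index out of range
```

>>> jog_arm(targets=[{"turn":[0,0,0],"slide":[30,-10,0],"claw":100},{"turn":[0,0,0],"slide":[31,-10,0],"claw":100},{"turn":[0,0,0],"slide":[30,-10,0],"claw":100},{"turn":[0,0,0],"slide":[30,-10,0],"claw":100},{"turn":[0,0,0],"slide":[0,0,-20],"claw":100}])

```text
t: 7.88
eef_pos: [571.9, 141.6, 208.9]
tcp_rot: [3.141, 0.003, -3.067]
ft_force: [-0.4, 0.1, -0.4]
opening: 0.998
grip_force: 0.0
```

>>> jog_arm(targets=[{"turn":[0,0,0],"slide":[0,0,-30],"claw":100},{"turn":[0,0,0],"slide":[0,0,-25],"claw":100},{"turn":[0,0,0],"slide":[0,0,-25],"claw":100},{"turn":[0,0,0],"slide":[0,0,-24],"claw":100},{"turn":[0,0,0],"slide":[0,0,0],"claw":100}])

```text
t: 8.5
eef_pos: [569.0, 142.2, 103.3]
tcp_rot: [-3.142, -0.003, -3.066]
ft_force: [0.9, -0.4, 1.2]
opening: 0.998
grip_force: 0.0
```

>>> jog_arm(targets=[{"turn":[0,0,0],"slide":[0,0,0],"claw":50},{"turn":[0,0,0],"slide":[0,0,0],"claw":50},{"turn":[0,0,0],"slide":[0,0,0],"claw":50},{"turn":[0,0,0],"slide":[0,0,0],"claw":50}])

```text
t: 9.0
eef_pos: [569.9, 142.4, 105.1]
tcp_rot: [3.141, 0.001, -3.064]
ft_force: [-0.7, 0.6, 3.7]
opening: 0.648
grip_force: 30.0
```

>>> jog_arm(targets=[{"turn":[0,0,0],"slide":[0,0,8],"claw":50},{"turn":[0,0,0],"slide":[0,0,20],"claw":50},{"turn":[0,0,0],"slide":[0,0,25],"claw":50},{"turn":[0,0,0],"slide":[0,0,17],"claw":50},{"turn":[0,0,0],"slide":[-5,-10,5],"claw":50}])

```text
t: 9.62
eef_pos: [564.9, 132.3, 180.6]
tcp_rot: [3.141, 0.002, -3.064]
ft_force: [0.9, -0.1, -0.7]
opening: 0.647
grip_force: 30.0
```

>>> jog_arm(targets=[{"turn":[0,0,-1],"slide":[-20,-26,0],"claw":50},{"turn":[0,0,-1],"slide":[-25,-35,0],"claw":50},{"turn":[0,0,-1],"slide":[-25,-35,0],"claw":50},{"turn":[0,0,-1],"slide":[-25,-31,0],"claw":50},{"turn":[0,0,-0.5],"slide":[-15,-20,-10],"claw":50}])

```text
t: 10.25
eef_pos: [453.2, -16.1, 169.6]
tcp_rot: [-3.142, -0.0, 3.139]
ft_force: [-0.6, -0.8, -2.7]
opening: 0.651
grip_force: 30.0
```

>>> jog_arm(targets=[{"turn":[0,0,0],"slide":[0,0,-30],"claw":50},{"turn":[0,0,0],"slide":[0,0,-35],"claw":50},{"turn":[0,0,0],"slide":[0,0,-35],"claw":50},{"turn":[0,0,0],"slide":[0,0,-25],"claw":50},{"turn":[0,0,0],"slide":[0,0,-15],"claw":50}])

```text
t: 10.88
eef_pos: [453.6, -15.0, 28.2]
tcp_rot: [3.141, -0.002, 3.14]
ft_force: [1.0, -1.0, -2.0]
opening: 0.652
grip_force: 30.0
```

>>> jog_arm(targets=[{"turn":[0,0,0],"slide":[0,0,0],"claw":50},{"turn":[0,0,0],"slide":[0,0,0],"claw":50}])

```text
t: 11.12
eef_pos: [454.7, -14.9, 30.1]
tcp_rot: [3.142, 0.0, 3.14]
ft_force: [-0.0, 0.7, 0.4]
opening: 0.648
grip_force: 30.0
```

>>> jog_arm(targets=[{"turn":[0,0,0],"slide":[0,0,-8],"claw":50},{"turn":[0,0,0],"slide":[0,0,-4],"claw":50},{"turn":[0,0,0],"slide":[0,0,-1.5],"claw":50},{"turn":[0,0,0],"slide":[0,0,-1],"claw":50},{"turn":[0,0,0],"slide":[0,0,0],"claw":50}])

```text
t: 11.75
eef_pos: [454.8, -14.7, 15.2]
tcp_rot: [3.142, 0.0, 3.14]
ft_force: [0.4, -0.0, -1.7]
opening: 0.65
grip_force: 30.0
```

>>> jog_arm(targets=[{"turn":[0,0,0],"slide":[0,0,-1],"claw":50},{"turn":[0,0,0],"slide":[0,0,0],"claw":50}])

```text
t: 12.0
eef_pos: [454.8, -14.7, 15.1]
tcp_rot: [-3.142, 0.001, 3.14]
ft_force: [-3.3, 0.3, 17.0]
opening: 0.652
grip_force: 30.0
```

Run:
```python
from h import *
for i in range(4):
    c=read_camera("top");s=state();print(s["eef_pos"][2],s["ft_force"])
```

```text
15.109616734475612 [-3.98216576  0.08990631 16.32045793]
15.102262019574049 [-3.52805517  0.37353434 15.9689568 ]
15.097172114602289 [-3.42636681  0.35866367 17.00275047]
15.103616442095552 [-3.82287509 -0.04530328 16.59317697]
```

Contact is firm at z=15.1, so I'll release and rise.

>>> jog_arm(targets=[{"turn":[0,0,0],"slide":[0,0,0.5],"claw":72},{"turn":[0,0,0],"slide":[0,0,0],"claw":90},{"turn":[0,0,0],"slide":[0,0,0],"claw":90},{"turn":[0,0,0],"slide":[0,0,15],"claw":90},{"turn":[0,0,0],"slide":[0,0,30],"claw":90}])

```text
t: 12.82
eef_pos: [454.2, -14.7, 59.4]
tcp_rot: [3.141, -0.002, 3.14]
ft_force: [-0.1, -0.8, 0.8]
opening: 0.899
grip_force: 0.0
```

>>> jog_arm(targets=[{"turn":[0,0,0],"slide":[0,0,40],"claw":90},{"turn":[0,0,0],"slide":[0,0,50],"claw":28},{"turn":[0,0,0],"slide":[0,0,40],"claw":0}])

```text
t: 13.2
eef_pos: [454.7, -14.7, 191.4]
tcp_rot: [-3.142, 0.001, 3.14]
ft_force: [-0.3, -0.4, 0.6]
opening: 0.747
grip_force: 0.0
```

Run:
```python
from h import *
np.set_printoptions(precision=1,suppress=True)
c=read_camera("top");a=look_for("specimen","top");s=read_camera("scene");b=look_for("specimen","scene")
print([(r["xy"],r["conf"],at(c,r["xy"],45)) for r in a][:3],[(r["xy"],r["conf"],at(s,r["xy"],30)) for r in b][:3])
print(state()["eef_pos"],state()["tcp_rot"])
fs=[]
for cc in(c,s):
    u,v=[int(round(i)) for i in proj(cc,[455,-15,25])]
    fs.append(cv2.resize(cc["frame"][v-40:v+40,u-50:u+50],(400,320),interpolation=cv2.INTER_CUBIC));print(u,v)
cv2.imwrite("pics/b1.png",np.clip(1.5*np.hstack(fs),0,255).astype(np.uint8))
```

```text
[] [([271.8, 197.2], 0.86, array([453.3,  -4.7,  30. ]))]
[454.7 -14.7 189.8] [-3.1  0.   3.1]
294 342
269 201
```

View pics/b1.png

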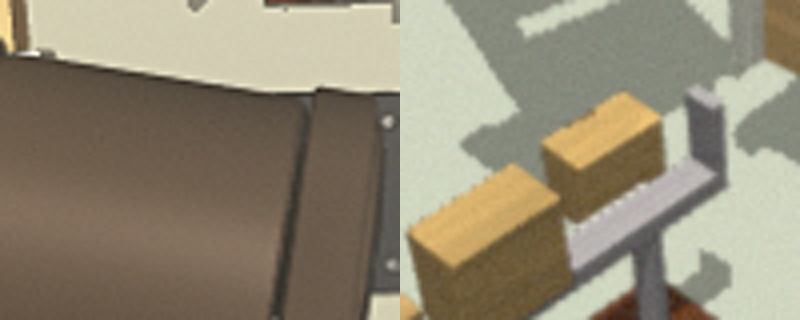

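The block stands on the bench (scene crop, right half at about (605,150)). Next I'll push the drawer shut with closed fingers in front of the handle.

>>> jog_arm(targets=[{"turn":[0,0,0],"slide":[-10,40,0],"claw":0},{"turn":[0,0,0],"slide":[-10,40,0],"claw":0},{"turn":[0,0,0],"slide":[-10,40,0],"claw":0},{"turn":[0,0,0],"slide":[-7,40,0],"claw":0},{"turn":[0,0,0],"slide":[0,37,-20],"claw":0}])

```text
t: 14.02
eef_pos: [417.3, 183.6, 168.8]
tcp_rot: [3.142, -0.0, 3.141]
ft_force: [1.2, -1.3, 0.5]
opening: 0.051
grip_force: 0.0
```

>>> jog_arm(targets=[{"turn":[0,0,0],"slide":[0,0,-25],"claw":0},{"turn":[0,0,0],"slide":[0,0,-25],"claw":0},{"turn":[0,0,0],"slide":[0,0,-15],"claw":0},{"turn":[0,0,0],"slide":[5,0,0],"claw":0},{"turn":[0,0,0],"slide":[5,0,0],"claw":0}])

```text
t: 14.65
eef_pos: [428.2, 182.3, 104.5]
tcp_rot: [-3.142, -0.001, 3.14]
ft_force: [0.1, -0.7, -0.2]
opening: 0.007
grip_force: 0.0
```

>>> jog_arm(targets=[{"turn":[0,0,0],"slide":[8,0.6,0],"claw":0},{"turn":[0,0,0],"slide":[12,1,0],"claw":0},{"turn":[0,0,0],"slide":[14,1,0],"claw":0},{"turn":[0,0,0],"slide":[14,1,0],"claw":0},{"turn":[0,0,0],"slide":[14,1,0],"claw":0}])

```text
t: 15.28
eef_pos: [490.9, 187.0, 104.7]
tcp_rot: [3.141, 0.0, 3.14]
ft_force: [-1.4, 1.2, 0.7]
opening: 0.005
grip_force: 0.7
```

>>> jog_arm(targets=[{"turn":[0,0,0],"slide":[14,1,0],"claw":0},{"turn":[0,0,0],"slide":[14,1,0],"claw":0},{"turn":[0,0,0],"slide":[14,1,0],"claw":0},{"turn":[0,0,0],"slide":[14,1,0],"claw":0},{"turn":[0,0,0],"slide":[14,1,0],"claw":0}])

```text
t: 15.9
eef_pos: [560.7, 191.9, 104.6]
tcp_rot: [3.142, -0.0, 3.14]
ft_force: [-1.7, 0.6, 0.3]
opening: 0.005
grip_force: 0.7
```

>>> jog_arm(targets=[{"turn":[0,0,0],"slide":[8,0.6,0],"claw":0},{"turn":[0,0,0],"slide":[4,0.3,0],"claw":0},{"turn":[0,0,0],"slide":[3,0.2,0],"claw":0},{"turn":[0,0,0],"slide":[2,0.2,0],"claw":0},{"turn":[0,0,0],"slide":[0,0,0],"claw":0}])

```text
t: 16.52
eef_pos: [576.9, 193.2, 104.7]
tcp_rot: [3.141, 0.0, 3.14]
ft_force: [-0.0, -0.9, -0.4]
opening: 0.004
grip_force: 0.1
```

>>> jog_arm(targets=[{"turn":[0,0,0],"slide":[1.5,0.1,0],"claw":0},{"turn":[0,0,0],"slide":[1.5,0.1,0],"claw":0},{"turn":[0,0,0],"slide":[1,0.1,0],"claw":0},{"turn":[0,0,0],"slide":[1,0.1,0],"claw":0},{"turn":[0,0,0],"slide":[0,0,0],"claw":0}])

```text
t: 17.15
eef_pos: [580.5, 193.5, 104.6]
tcp_rot: [-3.141, -0.003, 3.14]
ft_force: [-8.5, -0.1, 3.8]
opening: 0.007
grip_force: 4.0
```

>>> jog_arm(targets=[{"turn":[0,0,0],"slide":[1,0.1,0],"claw":0},{"turn":[0,0,0],"slide":[0,0,0],"claw":0}])

```text
t: 17.4
eef_pos: [580.6, 193.5, 104.6]
tcp_rot: [-3.141, -0.005, 3.141]
ft_force: [-11.5, -1.3, 6.2]
opening: 0.002
grip_force: 6.2
```

>>> jog_arm(targets=[{"turn":[0,0,0],"slide":[-15,-1,0],"claw":0},{"turn":[0,0,0],"slide":[-20,0,15],"claw":0},{"turn":[0,0,-10],"slide":[0,0,40],"claw":70},{"turn":[0,0,-10],"slide":[0,0,40],"claw":70},{"turn":[0,0,-10],"slide":[0,0,0],"claw":70}])

```text
t: 18.02
eef_pos: [549.2, 193.0, 202.9]
tcp_rot: [3.137, 0.005, 2.611]
ft_force: [-0.7, 0.1, -0.8]
opening: 0.266
grip_force: 0.0
```

>>> jog_arm(targets=[{"turn":[0,0,-10],"slide":[0,0,0],"claw":70},{"turn":[0,0,-10],"slide":[0,0,0],"claw":70},{"turn":[0,0,-10],"slide":[0,0,0],"claw":70},{"turn":[0,0,-10],"slide":[0,0,0],"claw":70},{"turn":[0,0,-10],"slide":[0,0,0],"claw":70}])

```text
t: 18.65
eef_pos: [548.1, 192.7, 199.8]
tcp_rot: [3.141, 0.0, 1.738]
ft_force: [0.1, 0.7, -0.1]
opening: 0.696
grip_force: 0.0
```

>>> jog_arm(targets=[{"turn":[0,0,-10],"slide":[0,0,0],"claw":70}])

```text
t: 18.77
eef_pos: [548.1, 192.7, 199.8]
tcp_rot: [3.141, -0.0, 1.564]
ft_force: [-0.2, 0.0, 0.3]
opening: 0.702
grip_force: 0.0
```

Run:
```python
from h import *
np.set_printoptions(precision=1,suppress=True)
c=read_camera("top");a=look_for("specimen","top")
s=read_camera("scene")
print([(r["xy"],r["conf"],at(c,r["xy"],48)) for r in a][:3])
print(state()["eef_pos"],state()["tcp_rot"])
u,v=[int(round(i)) for i in proj(c,[455,-15,50])]
f1=cv2.resize(c["frame"][v-30:v+30,u-40:u+40],(400,300),interpolation=cv2.INTER_CUBIC);print(u,v)
f2=cv2.resize(c["frame"][200:290,80:260],(400,200),interpolation=cv2.INTER_CUBIC)
f2=np.vstack([f2,np.zeros((100,400,3),np.uint8)])
cv2.imwrite("pics/b2.png",np.clip(1.5*np.hstack([f1,f2]),0,255).astype(np.uint8))
```

```text
[([292.9, 341.5], 0.63, array([456.7, -14.2,  48. ]))]
[548.  192.7 199.8] [ 3.1 -0.   1.6]
293 342
```

View pics/b2.png

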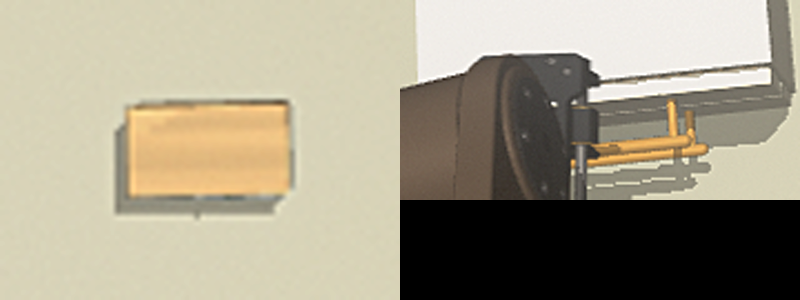

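The block is upright at about (456,-15), within 1° of square, and the drawer is shut. I'll regrasp it across its thickness.

>>> jog_arm(targets=[{"turn":[0,0,0],"slide":[-18,-41,0],"claw":70},{"turn":[0,0,0],"slide":[-18,-41,0],"claw":70},{"turn":[0,0,0],"slide":[-18,-41,0],"claw":70},{"turn":[0,0,0],"slide":[-18,-41,0],"claw":70},{"turn":[0,0,0.3],"slide":[-20,-43.4,0],"claw":70}])

```text
t: 19.55
eef_pos: [455.4, -15.9, 199.9]
tcp_rot: [3.141, 0.0, 1.58]
ft_force: [0.5, -0.4, 0.3]
opening: 0.699
grip_force: 0.0
```

>>> jog_arm(targets=[{"turn":[0,0,0],"slide":[0,0,-45],"claw":70},{"turn":[0,0,0],"slide":[0,0,-45],"claw":70},{"turn":[0,0,0],"slide":[0,0,-40],"claw":70},{"turn":[0,0,0],"slide":[0,0,-35],"claw":70},{"turn":[0,0,0],"slide":[0,0,-25],"claw":70}])

```text
t: 20.18
eef_pos: [455.8, -14.8, 8.3]
tcp_rot: [-3.141, -0.0, 1.579]
ft_force: [0.5, -1.1, 0.3]
opening: 0.699
grip_force: 0.0
```

>>> jog_arm(targets=[{"turn":[0,0,0],"slide":[0,0,0],"claw":70},{"turn":[0,0,0],"slide":[0,0,0],"claw":20},{"turn":[0,0,0],"slide":[0,0,0],"claw":20},{"turn":[0,0,0],"slide":[0,0,0],"claw":20},{"turn":[0,0,0],"slide":[0,0,0],"claw":20}])

```text
t: 20.8
eef_pos: [456.0, -14.7, 10.1]
tcp_rot: [3.141, 0.0, 1.575]
ft_force: [-1.0, 1.0, 7.6]
opening: 0.355
grip_force: 30.0
```

>>> jog_arm(targets=[{"turn":[0,0,0],"slide":[0,0,15],"claw":20},{"turn":[0,0,0],"slide":[0,0,40],"claw":20},{"turn":[0,0,0],"slide":[0,0,45],"claw":20},{"turn":[0,0,0],"slide":[0,0,45],"claw":20},{"turn":[0,0,0],"slide":[0,0,35],"claw":20}])

```text
t: 21.42
eef_pos: [455.6, -14.7, 191.6]
tcp_rot: [3.14, 0.0, 1.575]
ft_force: [0.2, 0.5, -1.9]
opening: 0.356
grip_force: 30.0
```

>>> jog_arm(targets=[{"turn":[0,0,0],"slide":[20,-13,0],"claw":20},{"turn":[0,0,0],"slide":[30,-20,0],"claw":20},{"turn":[0,0,0],"slide":[30,-20,0],"claw":20},{"turn":[0,0,0],"slide":[25,-17,0],"claw":20},{"turn":[0,0,0],"slide":[10.5,-7,0],"claw":20}])

```text
t: 22.05
eef_pos: [571.8, -92.4, 189.2]
tcp_rot: [-3.141, -0.0, 1.574]
ft_force: [-0.3, 0.3, -1.1]
opening: 0.36
grip_force: 30.0
```

>>> jog_arm(targets=[{"turn":[0,0,0],"slide":[0,0,-20],"claw":20},{"turn":[0,0,0],"slide":[0,0,-20],"claw":20},{"turn":[0,0,0],"slide":[0,0,-14],"claw":20},{"turn":[0,0,0],"slide":[0,0,-8],"claw":20},{"turn":[0,0,0],"slide":[0,0,0],"claw":20}])

```text
t: 22.68
eef_pos: [571.1, -91.6, 127.5]
tcp_rot: [-3.141, -0.0, 1.575]
ft_force: [-0.4, 0.5, -2.0]
opening: 0.354
grip_force: 30.0
```

Run:
```python
from h import *
np.set_printoptions(precision=1,suppress=True)
c=read_camera("top");s=read_camera("scene")
print(state()["eef_pos"],state()["tcp_rot"])
f=[cv2.resize(c["frame"][240:320,290:390],(400,320),interpolation=cv2.INTER_CUBIC),cv2.resize(s["frame"][160:260,200:325],(400,320),interpolation=cv2.INTER_CUBIC)]
cv2.imwrite("pics/p1.png",np.clip(1.6*np.hstack(f),0,255).astype(np.uint8))
```

```text
[571.5 -91.7 128.2] [3.1 0.  1.6]
```

View pics/p1.png

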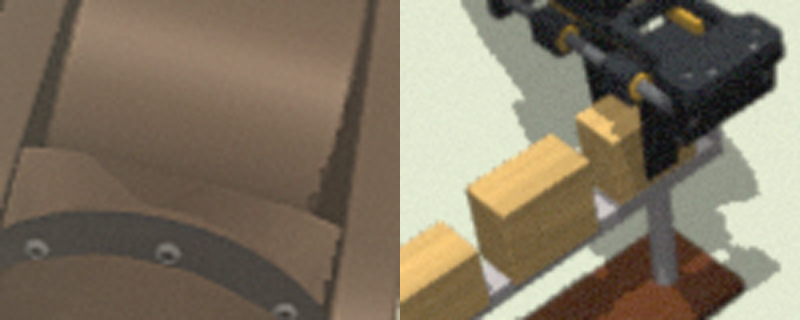

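Run:
```python
from h import *
np.set_printoptions(precision=1,suppress=True)
s=read_camera("scene")
m=lambda X,Y:(200+(X-400)*125/400,160+Y*100/320)
print("held bottom -y near corner, true 588.5,-122.7:",at(s,m(630,203),118.1))
print("held top -y far corner, true 554.5,-122.7:",at(s,m(577,117),168.1))
print("mid block top",[at(s,m(*p),166)[:2] for p in[(550,134),(592,160),(508,213),(469,188)]])
print("bar near edge z110",[at(s,m(*p),110)[:2] for p in[(598,222),(508,284)]])
```

```text
held bottom -y near corner, true 588.5,-122.7: [ 590.9 -115.7  118.1]
held top -y far corner, true 554.5,-122.7: [ 557.9 -121.5  168.1]
mid block top [array([ 556.1, -140.1]), array([ 589.8, -137.6]), array([ 589.4, -196.2]), array([ 558.6, -199.1])]
bar near edge z110 [array([ 582.7, -134.3]), array([ 583.9, -202. ])]
```

>>> jog_arm(targets=[{"turn":[0,0,0],"slide":[-0.7,0,-4],"claw":20},{"turn":[0,0,0],"slide":[0,0,-2],"claw":20},{"turn":[0,0,0],"slide":[0,0,-1],"claw":20},{"turn":[0,0,0],"slide":[0,0,0],"claw":20},{"turn":[0,0,0],"slide":[0,0,0],"claw":20}])

```text
t: 23.45
eef_pos: [570.6, -91.8, 120.7]
tcp_rot: [3.141, 0.0, 1.575]
ft_force: [0.5, -1.5, -1.3]
opening: 0.355
grip_force: 30.0
```

>>> jog_arm(targets=[{"turn":[0,0,0],"slide":[0,0,-1],"claw":20},{"turn":[0,0,0],"slide":[0,0,0],"claw":20}])

```text
t: 23.7
eef_pos: [570.7, -91.7, 120.2]
tcp_rot: [3.141, 0.0, 1.575]
ft_force: [-2.2, 0.4, 4.5]
opening: 0.358
grip_force: 30.0
```

>>> jog_arm(targets=[{"turn":[0,0,0],"slide":[0,0,0],"claw":45},{"turn":[0,0,0],"slide":[0,0,0],"claw":65},{"turn":[0,0,0],"slide":[0,0,0],"claw":75},{"turn":[0,0,0],"slide":[0,0,10],"claw":75},{"turn":[0,0,0],"slide":[0,0,25],"claw":75}])

```text
t: 24.32
eef_pos: [570.2, -91.6, 154.7]
tcp_rot: [-3.14, -0.001, 1.575]
ft_force: [-0.7, 0.1, -0.2]
opening: 0.743
grip_force: 0.0
```

>>> jog_arm(targets=[{"turn":[0,0,0],"slide":[0,0,35],"claw":75},{"turn":[0,0,0],"slide":[0,0,35],"claw":75},{"turn":[0,0,0],"slide":[-30,40,10],"claw":75},{"turn":[0,0,0],"slide":[-30,50,0],"claw":75},{"turn":[0,0,0],"slide":[-30,55,0],"claw":75}])

```text
t: 24.95
eef_pos: [479.7, 54.2, 235.5]
tcp_rot: [3.14, -0.0, 1.574]
ft_force: [-0.3, 1.3, -0.1]
opening: 0.75
grip_force: 0.0
```

>>> jog_arm(targets=[{"turn":[0,0,0],"slide":[-10,55,0],"claw":75},{"turn":[0,0,0],"slide":[0,50,0],"claw":75},{"turn":[0,0,0],"slide":[0,0,0],"claw":75}])

```text
t: 25.32
eef_pos: [470.3, 160.7, 235.4]
tcp_rot: [3.141, -0.0, 1.579]
ft_force: [0.5, -0.9, -0.4]
opening: 0.743
grip_force: 0.0
```

Run:
```python
from h import *
c=read_camera("top");s=read_camera("scene")
print(state()["eef_pos"])
f=[cv2.resize(c["frame"][200:320,80:480],(800,240),interpolation=cv2.INTER_CUBIC),cv2.resize(s["frame"][120:290,165:449],(800,360),interpolation=cv2.INTER_CUBIC)]
cv2.imwrite("pics/e1.png",np.clip(1.6*np.vstack(f),0,255).astype(np.uint8))
```

```text
[470.51781144 158.28104341 235.0294123 ]
```

View pics/e1.png

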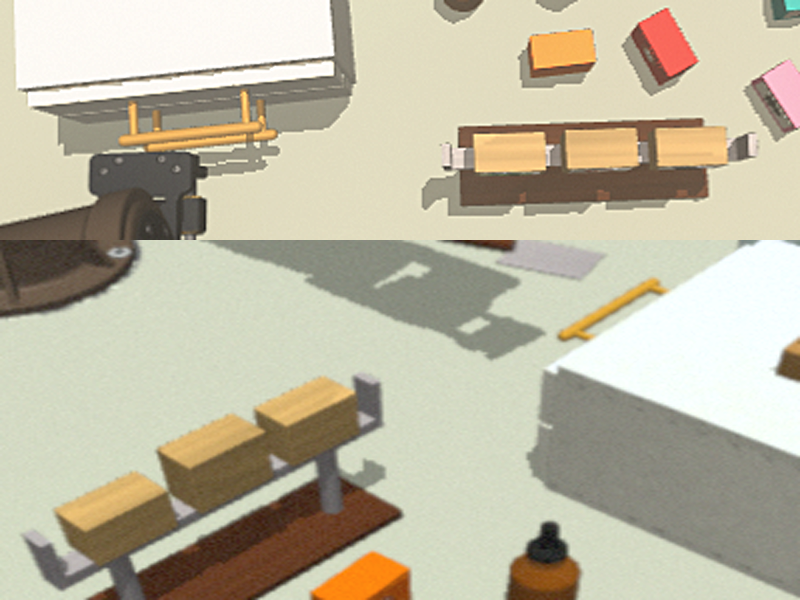

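The block stands in line, centred in its gap, with its top at about (511,153). The neighbours are undisturbed, and the handle is back at its original pixels, so the drawer is shut.

```bash
python3 -c "
from cell import *
print(job_done())"
```

```text
the job is handed in; nothing more can be done
None
```

The job is handed in: in the final pictures the block stands upright and centred in the free place, the drawer is shut and the other two blocks look undisturbed; the hand-in call returned no verdict.

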